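Clear the drip tray and click it home

ROBOT

A 6-joint arm with a two-finger parallel gripper is mounted at the origin on the work surface. World frame = base frame: x ahead of the robot, y to its left, z up, the work surface at z = 0. Lengths are in m, angles in rad, forces in N, time in s.
With the tool pointing down it reaches from about 0.375 to 0.9 m from the base axis. Payload 3.1 kg.
Tool frame: the origin (TCP) lies at the very end of the fingers, on their centre line; the grasp point (between the pads) lies 19 mm behind it (manip.grasp_offset is the distance from the TCP to the grasp point, in m); y points along the fingers, z is the direction in which the jaws open and shut, and the axes are right-handed (so a half turn about y gives the same grasp; the last joint's range is limited). The gripper opens to 85 mm and grips with 20 to 120 N. Pads are 22 mm wide; open, the fingers measure 114 mm over their backs; the gripper's body (76 mm by 85 mm) begins 54 mm behind the grasp point. The pads swing forward as they close: fully open they stand 13 mm farther back than shut.
Start: joints at [1.171, 0.527, 1.433, -0, 1.181, -0.178], TCP at [0.137, 0.61, 0.231] pointing down, gripper open.
Joint ranges: [-3.08, 3.08], [-0.75, 2.2], [0.22, 2.44], [-1.43, 4.57], [0, 2.65], [-2.85, 2.85]. Speed limits (rad/s): [2.79, 2.79, 3.14, 3.14, 3.14, 3.14].

INTERFACE

Orientations are given as a unit quaternion [x, y, z, w].
In Python, from station import manip gives the robot as it stands.
- The arm moves only by the tool apply_moves, never from a script. Its argument "motion" is a list of rows, each a list of 5 numbers: the finger opening in mm, from 0 to 85.4, then the shift along the tool's x, y, z in units of 30 mm (1.0 is 30 mm), then the turn about the tool's y in units of 10 degrees (1.0 is 10 degrees). In form: [[fingers, x, y, z, twist], ...]. A call has 1 to 12 rows; each row is the pose to reach, as a shift and turn from the pose commanded when the call began, along the tool's axes at that moment; what a row does not reach only later rows make up. A row lasts 1/8 s, in which the tool goes at most 62.5 mm and 10.7 degrees, less where a joint would pass 70% of its speed; a pose out of reach is approached as far as the arm can. A call with a gripper value outside its range is refused whole. The fingers move at their own pace and stop on an object; "squeeze" is the grip in N (left out, the last holds). Time passes only in rows, so rows that repeat a pose let the fingers close. It gives the time, the measured TCP pose, the force and the opening at its end, in the units of the state.
- manip.sense(): the state, without advancing time (a new reading comes with each control period).
- manip.snapshot(name): name is "side" or "top"; returns the picture (384x512x3 uint8, red, green, blue); there is no depth.
- manip.get_calibration(name): a dict with "intrinsics" (3x3 intrinsics, pixels), "dist_coeffs" ([k1, k2, p1, p2, k3] as OpenCV has them; the pictures are not rectified), "extrinsics" (4x4, takes a point from camera to world coordinates). Camera axes: x right, y up, looking along -z (the intrinsics and any distortion apply to the point x, -y, -z); pixel columns grow to the right and rows downward; lengths in m; the calibration is good to about 2 mm. A picture is of the moment at which its call begins. get_calibration takes no time and is no camera call.
- manip.sign_off(): hands the job in, once; it reports no verdict.
The state is a dict: "t": time; "q": joint angles; "qd": joint speeds; "tau": joint torques, N m; "tcp_pos": TCP position; "tool_rot": TCP orientation; "force": force on the tool from outside, world axes, zero at the start; "ft_torque": the same for the moment, N m; "finger_gap": opening from 0.0 (shut) to 1.0 (fully open).
Only numpy, scipy, OpenCV 4.12 (cv2) and the standard library are available. Lean on these libraries where they do the work, as an engineer would, in place of code of your own. Each camera call takes 0.05 s, during which the arm holds its last target.

TASK

The dish drainer's drip tray has been left half out with the red tumbler standing in it. Stand the tumbler upright on the free part of the drainer's top deck, then push the tray in gently by its lip until its push-push catch clicks and keeps it fully home by itself; you cannot see whether the catch is set to take or to let go, so feel whether the tray stays in, and press again if it comes back out. The catch breaks under a hard shove, and the mug, the jar and the spoons are to be left where they are.

Things in the scene. Friction and masses are not known exactly. Their poses are not given: they have to be found in the camera images.
- drainer: Grey plastic dish drainer, a low box 260 (x) x 300 (y) x 68 mm fixed on the shelf. Origin under its centre at shelf height, z up. Its open mouth, from which the drip tray slides out, is the face at x = -130 mm. Its flat top is the deck (see point deck).
- deck (a point): Centre of the flat slotted top deck, 68 mm above the shelf, axes as the drainer's. A 10 mm rim runs along its sides and back, none at the mouth; 50 mm pegs stand in a row at x = +105 mm. The mug stands on the +y half; the -y half (x -100 to 70, y -120 to -20 mm) is free.
- tray (a joint): How far the light grey drip tray is out along the drainer's -x, in m: 0 = front panel exactly flush with the mouth, grows outwards, stop at 0.14. Slides with about 1 N of friction. Tray 252 mm wide, floor 9 mm and side walls 28 mm above the shelf, front panel 54 mm high. When the catch holds it, it rests somewhere between -0.006 and 0.008 (home); a loose one is stopped at 0.013 or more.
- catch_mount (a point): Middle of the drainer, under the deck, where the hidden spring catch sits; its depth is off by up to 6 mm either way. Every full press flips it. Left open: one press captures the tray. Left clicked in and empty: its jaws are shut, they meet the tray about 20 mm short of home, and the first press only opens it and throws the tray out to about 0.03-0.04 as you draw back; press again.
- catch_feel (a point): A point just behind the one before. What is felt at the lip: the catch spring, 4 to 8 N, from about 20 mm before home; the flip, 6 mm beyond the held position (or beyond where shut jaws are met); right after it a rubber stop, 6 N per mm more. A press that reached 11 to 13 N has flipped it; above 20 N it may break. Pressing a held tray fully lets it go; under 5 N does not move it.
- lip (a point): Middle of the front face of the tray's push lip: an upright strip 110 mm wide and 8 mm thick, from 10 to 50 mm above the shelf, standing 45 mm out in front of the tray's front panel on a ledge. The point is 30 mm above the shelf; axes as the drainer's (it is pushed towards +x).
- tumbler: Red plastic tumbler, open at the top, 100 mm tall, 60 mm across at the rim and 48 mm at the foot, wall 3 mm, about 70 g. Origin at the centre of its foot, z up along it. It stands in the pulled-out part of the tray, close to the mouth of the drainer, and the tray cannot close while it is there.
- mug: White ceramic mug, 76 mm across, 90 mm tall, origin at the centre of its foot, handle towards its own +y (reaching 75 mm from the axis). Stands on the drainer's deck; leave alone.
- jar: Upturned clear glass jar standing on its yellow lid, 74 mm across, 114 mm tall, origin at the centre of its underside. Stands on the shelf on the drainer's -y side of the pulled-out tray; leave alone.
- spoon_a: Steel spoon lying flat on the shelf beside the drainer, on its -y side, about 200 mm long along its x; leave alone.
- spoon_b: A second spoon of the same kind, lying beside the first; leave alone.
Not all that is in view belongs to the job. Several things have the shape of the tumbler; the one meant has the colours described above.

How it is judged:
By the outcome, as a careful person would: the job done as asked, in the order asked, and still so for the second after the job is handed in, with the robot touching nothing.
It also fails if it takes over 69 s, if anything falls off the work surface, if the arm or the gripper's body presses on something with over 40 N, if the wrist force passes 120 N, or if a joint passes its speed limit or range.

## Working session

There is one attempt and no reset: what is moved stays moved. The work goes in short steps, Python scripts to look and compute and a tool call to move; the robot and the scene stay as the last step left them, time stands still between calls to the robot, and variables do not carry over. Pictures are saved under pics/ and viewed, and the job is handed in when it is done.

Besides the shell and the picture viewer there is one more tool, called after "Call:" as a command line: name --pt "numbers of a row" for each row, then --argument value for the rest. apply_moves: Moves the arm, as the interface text tells. Its arguments: {"type":"object","properties":{"motion":{"type":"array"},"squeeze":{"type":"number"}},"required":["motion"]}

```bash
ls; mkdir -p pics
cat > h.py <<'E'
import numpy as np, cv2
from station import manip
def snap(n,f):
    im=np.array(manip.snapshot(n)); cv2.imwrite(f'pics/{f}.png',im[:,:,::-1]); return im
E
python3 - <<'E'
from h import *
for n in('side','top'):
    snap(n,n+'0'); c=manip.get_calibration(n); print(n,c)
print(manip.sense())
E
```

```text
pics
side {'intrinsics': array([[436.76764305,   0.        , 262.59709707],
       [  0.        , 436.76764305, 195.53471586],
       [  0.        ,   0.        ,   1.        ]]), 'dist_coeffs': array([-0.08609947,  0.        ,  0.        ,  0.        ,  0.        ]), 'extrinsics': array([[ 0.75405667,  0.37236459, -0.54105743, -0.04003558],
       [-0.65634517,  0.45815985, -0.59941686, -0.62891008],
       [ 0.02468918,  0.80711471,  0.58987819,  0.68439903],
       [ 0.        ,  0.        ,  0.        ,  1.        ]])}
top {'intrinsics': array([[470.44238612,   0.        , 259.83805427],
       [  0.        , 470.44238612, 188.34366592],
       [  0.        ,   0.        ,   1.        ]]), 'dist_coeffs': array([-0.18086206,  0.        ,  0.        ,  0.        ,  0.        ]), 'extrinsics': array([[-8.69386662e-03,  9.90286049e-01, -1.38773046e-01,
         3.79549231e-01],
       [-9.99962108e-01, -8.67156697e-03,  7.65317199e-04,
        -1.83328869e-03],
       [-4.45496815e-04,  1.38774441e-01,  9.90323915e-01,
         1.20004284e+00],
       [ 0.00000000e+00,  0.00000000e+00,  0.00000000e+00,
         1.00000000e+00]])}
{'t': 0.1, 'q': array([ 1.17048628e+00,  5.28384111e-01,  1.43375085e+00,  2.85504444e-05,
        1.18140781e+00, -1.78508714e-01]), 'qd': array([ 0.00054668, -0.00052082, -0.00325055, -0.00115544,  0.00207316,
        0.0012206 ]), 'tau': array([-4.71805597e-04, -4.43302882e+01, -1.78586090e+01, -2.68503081e-04,
        3.84036888e-03,  1.75210698e-05]), 'tcp_pos': array([0.13721079, 0.60910547, 0.23043219]), 'tool_rot': array([ 0.70342027, -0.07846746,  0.07805604, -0.70210401]), 'force': array([-0.89513439,  0.5266663 , -0.15524923]), 'ft_torque': array([-0.02583216,  0.00983897,  0.00475536]), 'finger_gap': 1.0034924313741682}
```

View pics/side0.png

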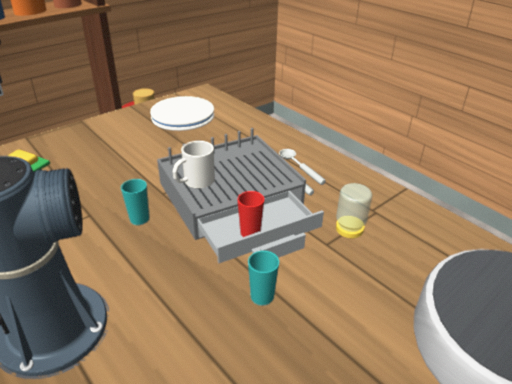

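View pics/top0.png

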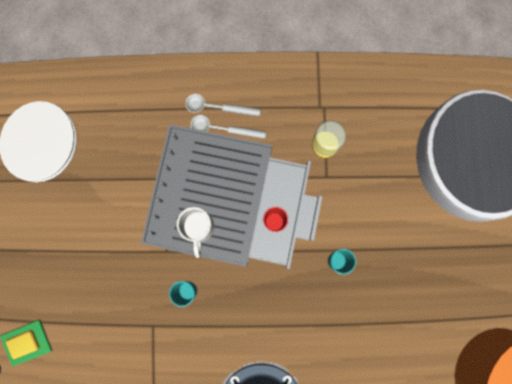

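Candidates with the tumbler's shape are red (side 251,213; top 275,219), teal (side 136,202; top 182,293) and teal (side 263,277; top 342,262). Only the red one stands in the tray and matches the description. I'll check that with an enlarged crop.

Run:
```python
import cv2,numpy as np
s=cv2.imread('pics/side0.png');t=cv2.imread('pics/top0.png')
a=cv2.resize(s[170:310,190:340],None,fx=3.9,fy=4,interpolation=cv2.INTER_CUBIC)
b=cv2.resize(t[110:280,135:365],None,fx=3.4,fy=3.4,interpolation=cv2.INTER_CUBIC)
cv2.imwrite('pics/c1.png',a);cv2.imwrite('pics/c2.png',b)
for n,im in(('side',s),('top',t)):
    h=cv2.cvtColor(im,cv2.COLOR_BGR2HSV)
    m=(((h[...,0]<8)|(h[...,0]>172))&(h[...,1]>170)&(h[...,2]>60)).astype(np.uint8)
    k,l,st,c=cv2.connectedComponentsWithStats(m)
    for i in range(1,k):
        if st[i,4]>80: print(n,st[i],c[i])
```

```text
side [238 192  26  44 888] [250.04504505 211.50225225]
top [265 208  22  22 386] [275.18911917 218.7357513 ]
```

View pics/c1.png

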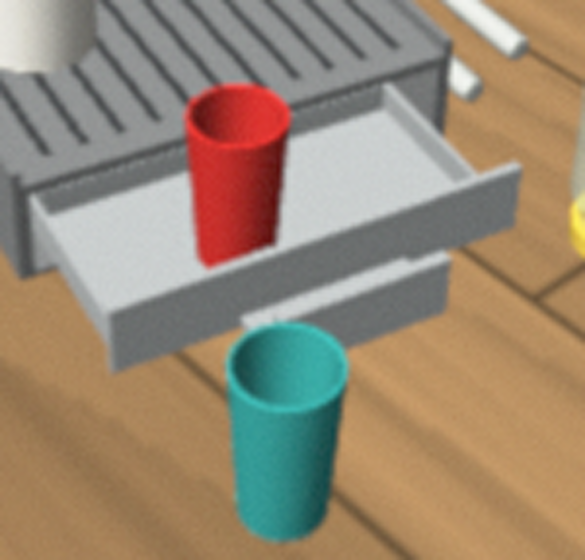

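View pics/c2.png

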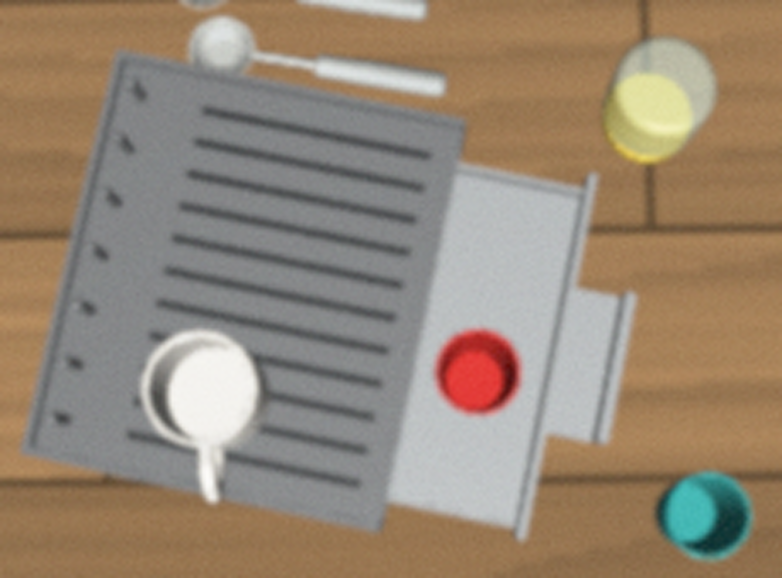

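The red tumbler is confirmed, standing in the tray near the mouth. Its rim centre is at top (275.9,219.1) and side (251.3,199.5). A teal tumbler stands just in front of the lip, towards its +y end (top 342,262). Next I compute positions.

```bash
cat >> h.py <<'E'
def ray(n,uv):
    c=manip.get_calibration(n);K,D,T=map(np.array,(c['intrinsics'],c['dist_coeffs'],c['extrinsics']))
    p=cv2.undistortPoints(np.array([[uv]],float),K,D)[0,0]
    d=T[:3,:3]@np.array([p[0],-p[1],-1]); return T[:3,3],d/np.linalg.norm(d)
def onz(n,uv,z):
    o,d=ray(n,uv); return o+d*(z-o[2])/d[2]
def tri(a,b):
    o1,d1=ray('top',a);o2,d2=ray('side',b)
    s=np.linalg.lstsq(np.c_[d1,-d2],o2-o1,rcond=None)[0]
    p,q=o1+d1*s[0],o2+d2*s[1]; return (p+q)/2,np.linalg.norm(p-q)
def tp(x,y): return ((x+.5)/3.4+135-.5,(y+.5)/3.4+110-.5)
def sd(x,y): return ((x+.5)/3.9+190-.5,(y+.5)/4+170-.5)
E
python3 - <<'E'
from h import *
np.set_printoptions(precision=4,suppress=True)
print('rim',tri(tp(479,371),sd(239,118)))
C=[onz('top',tp(*p),.068)[:2] for p in((120,52),(466,122),(380,530),(25,452))]
print('corners',C); 
for i in range(4): print(np.linalg.norm(C[i]-C[(i+1)%4]))
x=C[1]-C[0]+C[2]-C[3]; print('drainer -x dir',x/np.linalg.norm(x),np.degrees(np.arctan2(x[1],x[0])))
y=C[0]-C[3]+C[1]-C[2]; print('-y dir',np.degrees(np.arctan2(y[1],y[0])))
print('lip ends',[onz('top',tp(*p),.05)[:2] for p in((634,293),(605,442))])
print('panel',[onz('top',tp(*p),.054)[:2] for p in((597,175),(521,538))])
print('mouth corner tri',tri(tp(466,122),sd(449,45)),tri(tp(380,530),sd(23,180)))
print('lip tri -y end top',tri(tp(632,293),sd(448,257)))
print('teal rim',tri(tp(709,515),sd(288,366)))
print('jar top',onz('top',tp(664,88),.114))
print('mug rim',onz('top',tp(203,388),.158), 'handle',onz('top',tp(212,500),.14))
s=manip.sense(); from scipy.spatial.transform import Rotation as R
print(R.from_quat(s['tool_rot']).as_matrix(), s['tcp_pos'])
E
```

```text
rim (array([ 0.4601, -0.038 ,  0.1085]), np.float64(0.0017532897246535363))
corners [array([0.7004, 0.2209]), array([ 0.6445, -0.0329]), array([0.3524, 0.031 ]), array([0.4078, 0.2842])]
0.25983214954006484
0.2989781189077194
0.2592591269632531
0.2993016824175736
drainer -x dir [-0.2144 -0.9767] -102.380274625022
-y dir -12.275996150672857
lip ends [array([ 0.5207, -0.154 ]), array([ 0.4131, -0.1304])]
panel [array([ 0.6074, -0.1286]), array([ 0.3455, -0.0688])]
mouth corner tri (array([ 0.6412, -0.0315,  0.0765]), np.float64(0.003452403226993735)) (array([0.3539, 0.0299, 0.0761]), np.float64(0.003082395796003746))
lip tri -y end top (array([ 0.5199, -0.1518,  0.0505]), np.float64(0.0018907455474429953))
teal rim (array([ 0.3599, -0.1951,  0.1007]), np.float64(0.0015416871301317512))
jar top [ 0.6574 -0.1709  0.114 ]
mug rim [0.4473 0.1437 0.158 ] handle [0.3743 0.1398 0.14  ]
[[ 0.9755 -0.0008  0.22  ]
 [-0.22   -0.0018  0.9755]
 [-0.0004 -1.     -0.0019]] [0.1372 0.6091 0.2304]
```

The geometry agrees between the two views: drainer centre is about (0.526,0.126), its +x is about (0.214,0.977), the rim stands 108 mm up, and the lip top is at 50 mm. I'll move above the tumbler, then turn so the jaws lie parallel to the mouth.

Call:
apply_moves --pt "85 12.4 0 -7.8 0" --pt "85 12.4 0 -7.8 0" --pt "85 12.4 0 -7.8 0" --pt "85 12.4 0 -7.8 0" --pt "85 12.4 0 -7.8 0" --pt "85 12.4 0 -7.8 0" --pt "85 12.4 0 -7.8 0" --pt "85 15.25 0 -18.67 0" --pt "85 15.25 0 -18.67 0" --pt "85 15.25 0 -18.67 0" --pt "85 15.25 0 -18.67 0" --pt "85 15.25 0 -18.67 0" --squeeze 30

```text
t: 1.6
tcp_pos: [0.4592, -0.0132, 0.2312]
tool_rot: [-0.703, 0.078, -0.078, 0.703]
force: [0.4, 0.3, -0.2]
finger_gap: 0.991
```

Run:
```python
from h import *
s=manip.sense(); print(s['t'],s['q'],s['tcp_pos'],s['force'])
```

```text
1.6 [-2.72883111e-01  3.05898011e-01  1.83320608e+00  1.10090927e-04
  1.00245225e+00 -1.62197051e+00] [ 0.45923431 -0.01322977  0.23122274] [ 0.38549727  0.32491153 -0.1881424 ]
```

Call:
apply_moves --pt "85 0 0 0 1" --pt "85 0 0 0 2" --pt "85 0 0 0 3" --pt "85 0 0 0 4" --pt "85 0 0 0 5" --pt "85 0 0 0 6" --pt "85 0 0 0 7" --pt "85 0 0 0 8" --pt "85 0 0 0 8.96" --pt "85 0 0 0 8.96" --pt "85 0 0 0 8.96"

```text
t: 2.98
tcp_pos: [0.4594, -0.0113, 0.2312]
tool_rot: [-0.444, 0.55, -0.55, 0.444]
force: [0.8, -0.7, 0.5]
finger_gap: 0.994
```

Run:
```python
from h import *
from scipy.spatial.transform import Rotation as R
s=manip.sense(); print(s['t'],s['q'],s['tcp_pos'],s['force']);M=R.from_quat(s['tool_rot']).as_matrix();print(M.round(4))
print('shift units',M.T@(np.array([.4601,-.038,.064])-s['tcp_pos'])/.03)
```

```text
2.975 [-2.68476264e-01  3.06236900e-01  1.83273454e+00  4.57982044e-06
  1.00295900e+00 -5.60241369e-02] [ 0.4593966  -0.01126308  0.23119837] [ 0.83724857 -0.66855825  0.54438801]
[[-2.109e-01 -3.000e-04  9.775e-01]
 [-9.775e-01  1.000e-04 -2.109e-01]
 [-0.000e+00 -1.000e+00 -3.000e-04]]
shift units [0.86637558 5.57318782 0.21272264]
```

Call:
apply_moves --pt "85 0.87 0 0.21 0" --pt "85 0.87 0 0.21 0" --pt "85 0.87 1.5 0.21 0" --pt "85 0.87 3 0.21 0" --pt "85 0.87 3.5 0.21 0" --pt "85 0.87 3.5 0.21 0"

```text
t: 3.72
tcp_pos: [0.4591, -0.0373, 0.1252]
tool_rot: [-0.444, 0.552, -0.549, 0.443]
force: [0.7, 0.8, 0.7]
finger_gap: 0.998
```

Run:
```python
from h import *
s=manip.sense(); print(s['t'],s['tcp_pos'],s['force'])
a=snap('side','s1');b=snap('top','t1')
cv2.imwrite('pics/x1.png',np.hstack([cv2.resize(a[110:310,150:350],None,fx=2,fy=2),cv2.resize(b[110:310,180:380],None,fx=2,fy=2)])[:,:,::-1])
```

```text
3.725 [ 0.45911206 -0.03731567  0.12518566] [0.67741677 0.76974582 0.72272759]
```

View pics/x1.png

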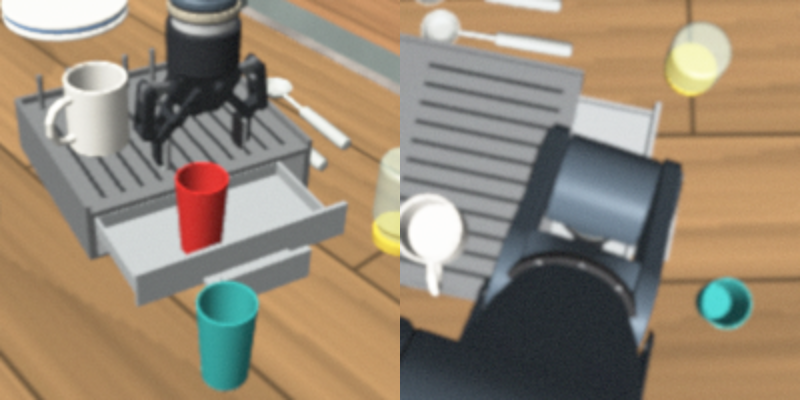

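The side view shows the open fingers straddling the tumbler symmetrically just above its rim (tips at crop 162,165 and 242,150, rim centre 201,178). I'll descend and close.

Call:
apply_moves --pt "85 0 0.7 0.03 0" --pt "85 0 1.4 0.03 0" --pt "85 0 2 0.03 0" --pt "85 0 2.05 0.03 0" --pt "85 0 2.05 0.03 0" --pt "50 0 2.05 0.03 0" --pt "45 0 2.05 0.03 0" --pt "45 0 2.05 0.03 0" --pt "45 0 2.05 0.03 0" --pt "45 0 2.05 0.03 0" --squeeze 30

```text
t: 5.08
tcp_pos: [0.4614, -0.0385, 0.0659]
tool_rot: [0.443, -0.55, 0.551, -0.444]
force: [-0.9, -0.2, 6.4]
finger_gap: 0.692
```

Run:
```python
from h import *
s=manip.sense(); print(s['t'],s['tcp_pos'],s['force'],s['finger_gap']*85.4)
a=snap('side','s2')
cv2.imwrite('pics/x2.png',cv2.resize(a[110:310,150:350],None,fx=2.5,fy=2.5)[:,:,::-1])
```

```text
5.075 [ 0.46137247 -0.03845014  0.06592074] [-0.92971831 -0.19022198  6.4060928 ] 59.12984023390978
```

View pics/x2.png

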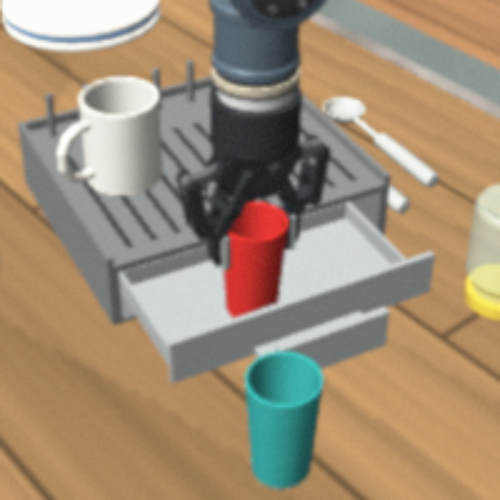

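Call:
apply_moves --pt "45 0 -0.3 0 0" --pt "45 0 -1 0 0" --pt "45 0 -2 0 0" --pt "45 0 -3 0 0" --pt "45 0 -3.3 0 0" --pt "45 0 -3.3 0 0" --squeeze 30

```text
t: 5.88
tcp_pos: [0.4611, -0.0383, 0.1642]
tool_rot: [0.443, -0.55, 0.551, -0.444]
force: [-0.5, -0.6, -1.9]
finger_gap: 0.689
```

Run:
```python
from h import *
from scipy.spatial.transform import Rotation as R
s=manip.sense(); print(s['t'],s['tcp_pos'],s['force'],s['finger_gap']*85.4)
M=R.from_quat(s['tool_rot']).as_matrix()
print('shift units',M.T@(np.array([.5915,.0961,.166])-s['tcp_pos'])/.03)
a=snap('side','s3')
cv2.imwrite('pics/x3.png',cv2.resize(a[80:280,150:350],None,fx=2.5,fy=2.5)[:,:,::-1])
```

```text
5.875 [ 0.46107791 -0.03832938  0.16417587] [-0.52416    -0.55133918 -1.91089858] 58.805175617710844
shift units [-5.30453652 -0.05764223  3.29262143]
```

View pics/x3.png

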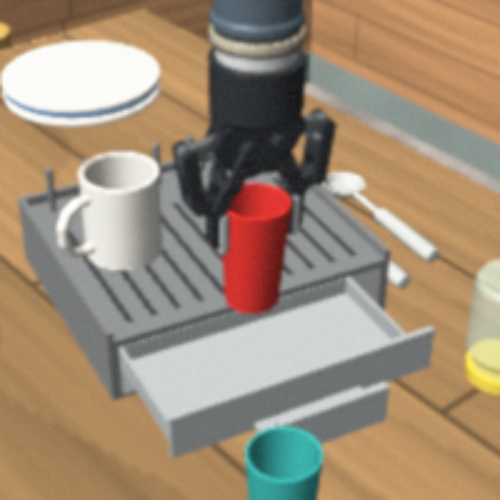

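The tumbler is held upright and lifted clear. I'll carry it over the free half of the deck.

Call:
apply_moves --pt "45 -0.5 0 1.5 0" --pt "45 -2 0 2.8 0" --pt "45 -3.5 0 3.29 0" --pt "45 -4.8 0 3.29 0" --pt "45 -5.3 0 3.29 0" --pt "45 -5.3 0 3.29 0" --pt "45 -5.3 0.5 3.29 0" --pt "45 -5.3 0.9 3.29 0" --pt "45 -5.3 0.9 3.29 0"

```text
t: 7.05
tcp_pos: [0.5899, 0.095, 0.135]
tool_rot: [-0.444, 0.552, -0.55, 0.442]
force: [0.3, -0.3, -0.9]
finger_gap: 0.683
```

Run:
```python
from h import *
s=manip.sense(); print(s['t'],s['tcp_pos'],s['force'],s['finger_gap']*85.4)
a=snap('side','s4')
cv2.imwrite('pics/x4.png',cv2.resize(a[80:280,150:350],None,fx=2.5,fy=2.5)[:,:,::-1])
```

```text
7.05 [0.58991355 0.09497134 0.1350271 ] [ 0.30029021 -0.3282925  -0.90087747] 58.30835193330459
```

View pics/x4.png

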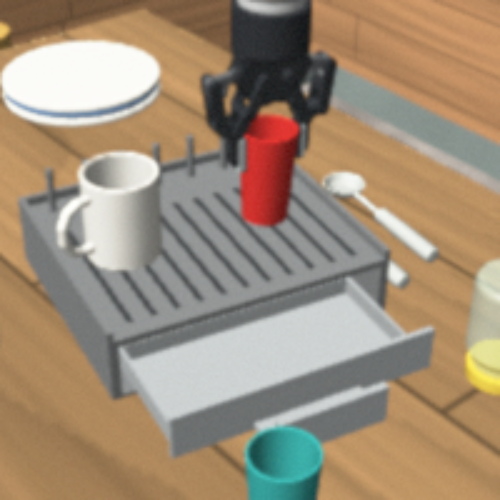

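Call:
apply_moves --pt "45 0 0.1 0 0" --pt "45 0 0.2 0 0" --pt "45 0 0.27 0 0" --pt "45 0 0.27 0 0"

```text
t: 7.6
tcp_pos: [0.5912, 0.0961, 0.1286]
tool_rot: [-0.444, 0.551, -0.551, 0.444]
force: [-1.0, 0.0, -0.6]
finger_gap: 0.685
```

Call:
apply_moves --pt "45 0 0.04 0 0" --pt "45 0 0.08 0 0" --pt "45 0 0.1 0 0" --pt "45 0 0.1 0 0"

```text
t: 8.1
tcp_pos: [0.5913, 0.096, 0.1257]
tool_rot: [-0.444, 0.551, -0.551, 0.444]
force: [-0.2, 0.5, -1.0]
finger_gap: 0.691
```

Call:
apply_moves --pt "45 0 0.03 0 0" --pt "45 0 0.05 0 0" --pt "45 0 0.05 0 0"

```text
t: 8.48
tcp_pos: [0.5914, 0.0961, 0.1251]
tool_rot: [0.443, -0.551, 0.551, -0.444]
force: [-1.9, -0.4, 4.9]
finger_gap: 0.686
```

Contact is felt (4.9 N up at TCP z 0.125, as expected). I'll release and back straight up.

Call:
apply_moves --pt "62 0 0 0 0" --pt "70 0 0 0 0" --pt "80 0 0 0 0" --pt "85 0 0 0 0" --pt "85 0 0 0 0" --pt "85 0 -0.7 0 0" --pt "85 0 -1.7 0 0" --pt "85 0 -3 0 0" --pt "85 0 -4.3 0 0" --pt "85 0 -4.3 0 0"

```text
t: 9.72
tcp_pos: [0.5936, 0.096, 0.257]
tool_rot: [0.441, -0.549, 0.553, -0.446]
force: [-0.6, -0.4, -0.3]
finger_gap: 0.994
```

Run:
```python
from h import *
from scipy.spatial.transform import Rotation as R
s=manip.sense(); print(s['t'],s['tcp_pos'],s['q'],s['force'],s['finger_gap']*85.4)
a=snap('side','s5')
cv2.imwrite('pics/x5.png',cv2.resize(a[80:330,150:400],None,fx=2.4,fy=2.4)[:,:,::-1])
c=np.array([.5263,.1258]);ex=np.array([.2144,.9767]);ey=np.array([-.9767,.2144])
for n,p in dict(lipmid=(.4669,-.1422),teal=(.3599,-.1951),panel=(.4765,-.0987),jar=(.6574,-.1709)).items():
    d=np.array(p)-c; print(n,d@ex,d@ey)
```

```text
9.725 [0.59362402 0.09597444 0.25698544] [-2.53505493e-02  4.64255472e-01  1.47119491e+00 -3.37171213e-05
  1.19783169e+00  1.89349768e-01] [-0.60388933 -0.41591607 -0.27446999] 84.91443256619975
lipmid -0.27449096 0.0005567800000000032
teal -0.34909918999999995 0.09372192000000001
panel -0.22994626999999998 0.0005068600000000114
jar -0.26167904999999997 -0.19165785
```

View pics/x5.png

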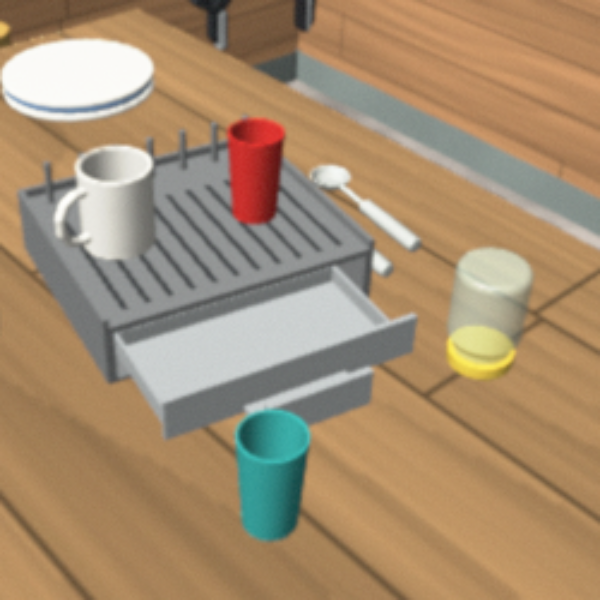

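The tumbler stands upright and free on the deck (crop 255,170), and nothing else has moved. Tray is about 0.100 out, with the lip front at drainer x -0.274. I'll go to a point 40 mm in front of the lip with the fingers shut.

Run:
```python
from h import *
from scipy.spatial.transform import Rotation as R
s=manip.sense(); M=R.from_quat(s['tool_rot']).as_matrix(); print(M.round(3))
print(M.T@(np.array([.4588,-.1819,.2])-s['tcp_pos'])/.03)
```

```text
[[-0.213  0.004  0.977]
 [-0.977 -0.    -0.213]
 [-0.001 -1.     0.004]]
[ 9.99806552  1.81078946 -2.37355699]
```

Call:
apply_moves --pt "0 2 0 -0.5 0" --pt "0 4 0 -1 0" --pt "0 6 0 -1.5 0" --pt "0 8 0 -2 0" --pt "0 10 0 -2.37 0" --pt "0 10 0.9 -2.37 0" --pt "0 10 1.8 -2.37 0" --pt "0 10 1.8 -2.37 0" --pt "0 10 1.8 -2.37 0" --squeeze 40

```text
t: 10.9
tcp_pos: [0.458, -0.1818, 0.1991]
tool_rot: [-0.444, 0.551, -0.55, 0.444]
force: [0.9, -0.2, -0.9]
finger_gap: 0.001
```

Run:
```python
from h import *
from scipy.spatial.transform import Rotation as R
s=manip.sense(); M=R.from_quat(s['tool_rot']).as_matrix(); print(s['t'],s['tcp_pos'],s['force'],s['finger_gap'],s['q'])
print(M.round(3),M.T@(np.array([.4588,-.1819,.025])-s['tcp_pos'])/.03)
a=snap('side','s6');b=snap('top','t6')
cv2.imwrite('pics/x6.png',np.hstack([cv2.resize(a[110:310,170:370],None,fx=2,fy=2),cv2.resize(b[110:310,180:380],None,fx=2,fy=2)])[:,:,::-1])
```

```text
10.9 [ 0.45796804 -0.18180517  0.19914377] [ 0.89405688 -0.18250593 -0.86830948] 0.0013578206336384972 [-6.05113636e-01  3.97747746e-01  1.79304658e+00 -2.36817240e-05
  9.51429914e-01 -3.90677138e-01]
[[-0.213 -0.001  0.977]
 [-0.977  0.    -0.213]
 [-0.    -1.    -0.001]] [-1.51944223e-03  5.80477528e+00  3.12020469e-02]
```

View pics/x6.png

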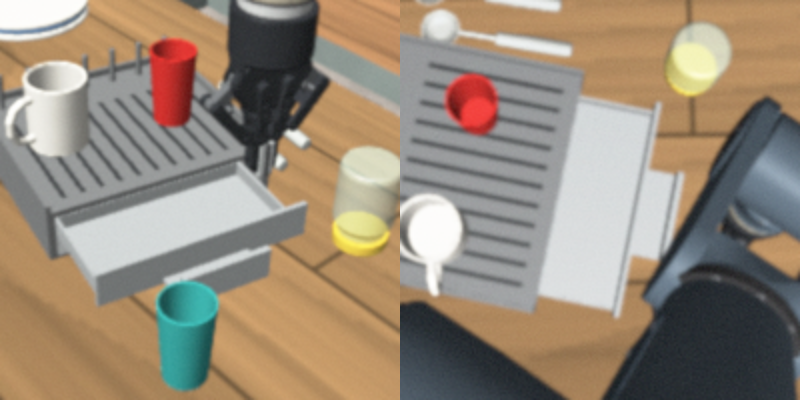

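Call:
apply_moves --pt "0 0 1.5 0.03 0" --pt "0 0 3 0.03 0" --pt "0 0 4.5 0.03 0" --pt "0 0 5.5 0.03 0" --pt "0 0 5.8 0.03 0" --pt "0 0 5.8 0.03 0" --pt "0 0 5.8 0.03 0"

```text
t: 11.88
tcp_pos: [0.4598, -0.1827, 0.0266]
tool_rot: [0.443, -0.55, 0.552, -0.444]
force: [-0.2, -0.8, 0.5]
finger_gap: 0.0
```

Run:
```python
from h import *
s=manip.sense(); print(s['t'],s['tcp_pos'],s['force'])
a=snap('side','s7');b=snap('top','t7')
cv2.imwrite('pics/x7.png',np.hstack([cv2.resize(a[110:310,170:370],None,fx=2,fy=2),cv2.resize(b[110:310,180:380],None,fx=2,fy=2)])[:,:,::-1])
```

```text
11.875 [ 0.45980091 -0.18271638  0.0265529 ] [-0.1509362  -0.77879867  0.45606066]
```

View pics/x7.png

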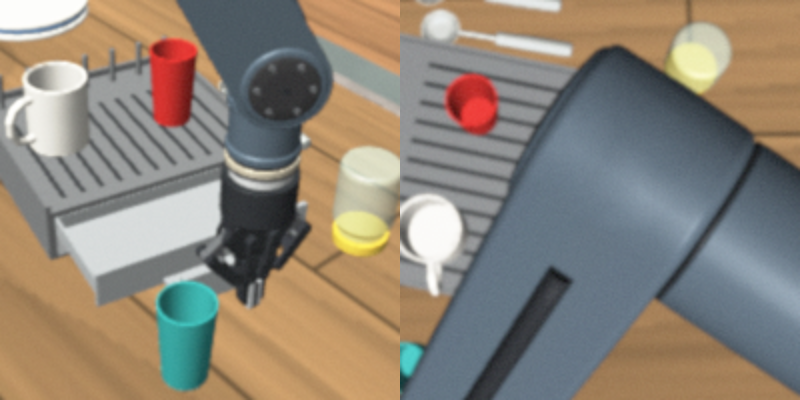

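Call:
apply_moves --pt "0 -0.3 0 0 0" --pt "0 -0.6 0 0 0" --pt "0 -0.8 0 0 0" --pt "0 -0.95 0 0 0" --pt "0 -1.1 0 0 0" --pt "0 -1.3 0 0 0" --pt "0 -1.6 0 0 0" --pt "0 -1.9 0 0 0" --pt "0 -2.2 0 0 0" --pt "0 -2.5 0 0 0" --pt "0 -2.8 0 0 0" --pt "0 -3 0 0 0"

```text
t: 13.48
tcp_pos: [0.4781, -0.0936, 0.0252]
tool_rot: [0.444, -0.551, 0.551, -0.444]
force: [-0.7, -0.8, -0.7]
finger_gap: 0.0
```

```bash
cat >> h.py <<'E'
c=np.array([.5263,.1258]);ex=np.array([.2144,.9767]);ey=np.array([-.9767,.2144])
def st():
    s=manip.sense(); d=s['tcp_pos'][:2]-c; print('t %.2f x %.4f y %.4f z %.4f Fx %.1f Fy %.1f Fz %.1f'%(s['t'],d@ex,d@ey,s['tcp_pos'][2],s['force'][:2]@ex,s['force'][:2]@ey,s['force'][2]))
E
python3 - <<'E'
from h import *
st()
a=snap('side','s8')
cv2.imwrite('pics/x8.png',cv2.resize(a[110:310,170:370],None,fx=2,fy=2)[:,:,::-1])
E
```

```text
t 13.47 x -0.2246 y -0.0000 z 0.0252 Fx -0.9 Fy 0.5 Fz -0.7
```

View pics/x8.png

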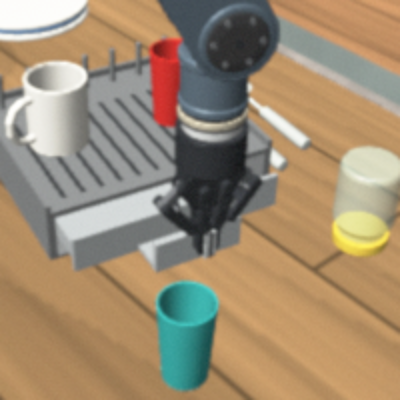

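Call:
apply_moves --pt "0 -0.15 0 0 0" --pt "0 -0.3 0 0 0" --pt "0 -0.3 0 0 0"

```text
t: 13.9
tcp_pos: [0.4799, -0.0851, 0.0252]
tool_rot: [-0.444, 0.551, -0.551, 0.444]
force: [-0.0, 0.1, 0.9]
finger_gap: 0.003
```

Call:
apply_moves --pt "0 -0.1 0 0 0" --pt "0 -0.15 0 0 0" --pt "0 -0.15 0 0 0"

```text
t: 14.28
tcp_pos: [0.4809, -0.0809, 0.0252]
tool_rot: [-0.443, 0.551, -0.551, 0.444]
force: [-0.4, 0.3, 0.0]
finger_gap: -0.0
```

```bash
python3 -c "
from h import *
st()"
```

```text
t 14.28 x -0.2116 y 0.0000 z 0.0252 Fx 0.2 Fy 0.5 Fz 0.0
```

Call:
apply_moves --pt "0 -0.05 0 0 0" --pt "0 -0.1 0 0 0" --pt "0 -0.1 0 0 0"

```text
t: 14.65
tcp_pos: [0.4815, -0.078, 0.0252]
tool_rot: [-0.443, 0.551, -0.551, 0.444]
force: [-0.4, 0.1, 0.3]
finger_gap: 0.0
```

Call:
apply_moves --pt "0 -0.05 0 0 0" --pt "0 -0.1 0 0 0" --pt "0 -0.1 0 0 0"

```text
t: 15.02
tcp_pos: [0.4821, -0.075, 0.0252]
tool_rot: [-0.444, 0.551, -0.551, 0.444]
force: [-0.3, -0.0, -0.5]
finger_gap: -0.002
```

Call:
apply_moves --pt "0 -0.05 0 0 0" --pt "0 -0.07 0 0 0" --pt "0 -0.07 0 0 0"

```text
t: 15.4
tcp_pos: [0.4825, -0.0735, 0.0252]
tool_rot: [0.444, -0.551, 0.551, -0.443]
force: [-1.3, -4.0, 1.0]
finger_gap: -0.006
```

Call:
apply_moves --pt "0 -0.05 0 0 0" --pt "0 -0.07 0 0 0" --pt "0 -0.07 0 0 0"

```text
t: 15.78
tcp_pos: [0.4828, -0.072, 0.0252]
tool_rot: [0.444, -0.55, 0.551, -0.443]
force: [-2.3, -7.4, 0.4]
finger_gap: -0.002
```

Run:
```python
from h import *
st()
a=snap('side','s9')
cv2.imwrite('pics/x9.png',cv2.resize(a[170:270,190:330],None,fx=5,fy=5,interpolation=2)[:,:,::-1])
```

```text
t 15.78 x -0.2025 y 0.0000 z 0.0252 Fx -7.7 Fy 0.7 Fz 0.4
```

View pics/x9.png

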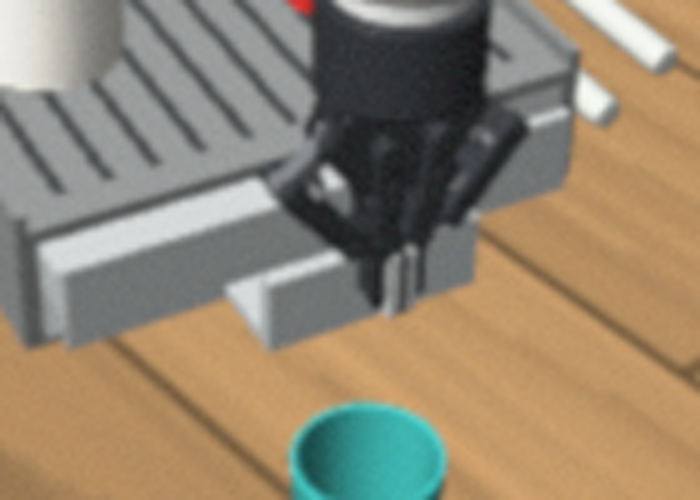

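Call:
apply_moves --pt "0 -0.04 0 0 0" --pt "0 -0.04 0 0 0"

```text
t: 16.08
tcp_pos: [0.4831, -0.0709, 0.0252]
tool_rot: [0.444, -0.55, 0.551, -0.443]
force: [-1.7, -7.8, 0.1]
finger_gap: 0.004
```

Call:
apply_moves --pt "0 -0.04 0 0 0" --pt "0 -0.04 0 0 0"

```text
t: 16.32
tcp_pos: [0.4833, -0.0698, 0.0252]
tool_rot: [0.444, -0.55, 0.551, -0.443]
force: [-3.2, -8.1, 0.1]
finger_gap: 0.006
```

Call:
apply_moves --pt "0 -0.04 0 0 0" --pt "0 -0.04 0 0 0"

```text
t: 16.58
tcp_pos: [0.4836, -0.0687, 0.0252]
tool_rot: [0.444, -0.55, 0.551, -0.443]
force: [-3.4, -8.0, 0.4]
finger_gap: 0.001
```

Call:
apply_moves --pt "0 -0.03 0 0 0" --pt "0 -0.03 0 0 0"

```text
t: 16.82
tcp_pos: [0.4838, -0.0679, 0.0252]
tool_rot: [0.444, -0.55, 0.551, -0.443]
force: [-3.1, -8.3, 0.2]
finger_gap: 0.0
```

Call:
apply_moves --pt "0 -0.02 0 0 0" --pt "0 -0.02 0 0 0"

```text
t: 17.08
tcp_pos: [0.4839, -0.0673, 0.0252]
tool_rot: [0.444, -0.55, 0.551, -0.443]
force: [-3.5, -9.0, -0.3]
finger_gap: 0.0
```

Call:
apply_moves --pt "0 -0.02 0 0 0" --pt "0 -0.02 0 0 0"

```text
t: 17.32
tcp_pos: [0.484, -0.0667, 0.0252]
tool_rot: [0.444, -0.55, 0.551, -0.443]
force: [-3.4, -9.0, 0.1]
finger_gap: 0.002
```

Call:
apply_moves --pt "0 -0.02 0 0 0" --pt "0 -0.02 0 0 0"

```text
t: 17.58
tcp_pos: [0.484, -0.0665, 0.0253]
tool_rot: [0.444, -0.55, 0.551, -0.443]
force: [-3.4, -10.5, 1.1]
finger_gap: 0.0
```

Call:
apply_moves --pt "0 -0.02 0 0 0" --pt "0 -0.02 0 0 0"

```text
t: 17.82
tcp_pos: [0.4841, -0.0662, 0.0252]
tool_rot: [0.445, -0.55, 0.551, -0.443]
force: [-3.7, -12.7, -0.4]
finger_gap: 0.002
```

```bash
python3 -c "
from h import *
st()"
```

```text
t 17.82 x -0.1965 y 0.0001 z 0.0252 Fx -13.2 Fy 0.9 Fz -0.4
```

The rubber stop is felt at 13 N with the tray at about 0.010. That is short of home, so the jaws were probably shut. I'll draw back and look.

Call:
apply_moves --pt "0 0.1 0 0 0" --pt "0 0.3 0 0 0" --pt "0 0.6 0 0 0" --pt "0 1 0 0 0" --pt "0 1.5 0 0 0" --pt "0 2 0 0 0" --pt "0 2 0 0 0"

```text
t: 18.7
tcp_pos: [0.4718, -0.1244, 0.0253]
tool_rot: [0.443, -0.551, 0.551, -0.443]
force: [0.2, -0.1, 0.0]
finger_gap: -0.0
```

Run:
```python
from h import *
st()
a=snap('side','s10')
cv2.imwrite('pics/x10.png',cv2.resize(a[150:270,190:330],None,fx=5,fy=5,interpolation=2)[:,:,::-1])
```

```text
t 18.70 x -0.2560 y -0.0004 z 0.0253 Fx -0.1 Fy -0.2 Fz 0.0
```

View pics/x10.png

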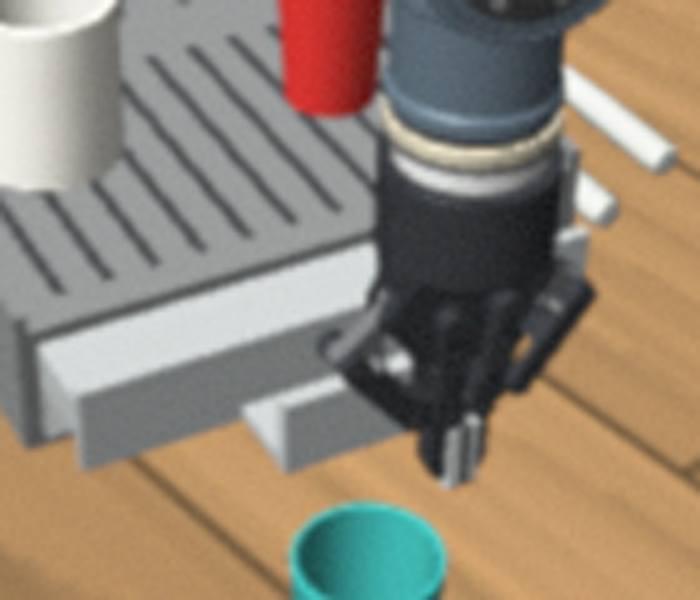

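The tray was thrown out to about 0.03–0.04 (panel edge at crop 85,400, clearly out of the mouth). The catch is open now, so I press again.

Call:
apply_moves --pt "0 -0.2 0 0 0" --pt "0 -0.4 0 0 0" --pt "0 -0.6 0 0 0" --pt "0 -0.8 0 0 0" --pt "0 -1 0 0 0" --pt "0 -1.2 0 0 0" --pt "0 -1.4 0 0 0" --pt "0 -1.6 0 0 0" --pt "0 -1.7 0 0 0" --pt "0 -1.7 0 0 0"

```text
t: 20.0
tcp_pos: [0.4826, -0.0728, 0.0252]
tool_rot: [-0.444, 0.551, -0.551, 0.444]
force: [-1.0, 0.1, -0.7]
finger_gap: 0.003
```

Call:
apply_moves --pt "0 -0.06 0 0 0" --pt "0 -0.12 0 0 0" --pt "0 -0.12 0 0 0"

```text
t: 20.38
tcp_pos: [0.4833, -0.0699, 0.0252]
tool_rot: [0.444, -0.551, 0.551, -0.443]
force: [-0.8, -4.2, 0.3]
finger_gap: -0.002
```

Call:
apply_moves --pt "0 -0.06 0 0 0" --pt "0 -0.12 0 0 0" --pt "0 -0.12 0 0 0"

```text
t: 20.75
tcp_pos: [0.4842, -0.066, 0.0252]
tool_rot: [0.444, -0.551, 0.551, -0.444]
force: [-1.2, -3.9, -0.0]
finger_gap: 0.0
```

```bash
python3 -c "
from h import *
st()"
```

```text
t 20.75 x -0.1964 y 0.0000 z 0.0252 Fx -4.1 Fy 0.4 Fz -0.0
```

Call:
apply_moves --pt "0 -0.05 0 0 0" --pt "0 -0.1 0 0 0" --pt "0 -0.1 0 0 0"

```text
t: 21.12
tcp_pos: [0.4848, -0.0631, 0.0252]
tool_rot: [0.444, -0.551, 0.551, -0.444]
force: [-1.1, -3.2, -0.2]
finger_gap: -0.001
```

Call:
apply_moves --pt "0 -0.05 0 0 0" --pt "0 -0.1 0 0 0" --pt "0 -0.1 0 0 0"

```text
t: 21.5
tcp_pos: [0.4854, -0.0603, 0.0252]
tool_rot: [0.444, -0.551, 0.551, -0.444]
force: [-0.8, -5.2, 0.8]
finger_gap: 0.002
```

Call:
apply_moves --pt "0 -0.04 0 0 0" --pt "0 -0.07 0 0 0" --pt "0 -0.07 0 0 0"

```text
t: 21.88
tcp_pos: [0.4859, -0.0583, 0.0252]
tool_rot: [0.444, -0.551, 0.551, -0.444]
force: [-0.8, -4.8, -0.0]
finger_gap: 0.006
```

```bash
python3 -c "
from h import *
st()"
```

```text
t 21.88 x -0.1885 y 0.0000 z 0.0252 Fx -4.9 Fy -0.3 Fz -0.0
```

Call:
apply_moves --pt "0 -0.05 0 0 0" --pt "0 -0.05 0 0 0"

```text
t: 22.12
tcp_pos: [0.4862, -0.0569, 0.0252]
tool_rot: [0.444, -0.551, 0.551, -0.444]
force: [-1.5, -4.9, -0.1]
finger_gap: 0.002
```

Call:
apply_moves --pt "0 -0.05 0 0 0" --pt "0 -0.05 0 0 0"

```text
t: 22.38
tcp_pos: [0.4865, -0.0554, 0.0252]
tool_rot: [0.444, -0.551, 0.551, -0.444]
force: [-1.4, -5.6, 0.5]
finger_gap: 0.001
```

Call:
apply_moves --pt "0 -0.04 0 0 0" --pt "0 -0.04 0 0 0"

```text
t: 22.62
tcp_pos: [0.4867, -0.0543, 0.0252]
tool_rot: [0.444, -0.551, 0.551, -0.444]
force: [-1.3, -5.2, -0.2]
finger_gap: 0.001
```

Call:
apply_moves --pt "0 -0.04 0 0 0" --pt "0 -0.04 0 0 0"

```text
t: 22.88
tcp_pos: [0.487, -0.0532, 0.0252]
tool_rot: [0.444, -0.551, 0.551, -0.443]
force: [-1.5, -6.2, -0.1]
finger_gap: -0.001
```

Call:
apply_moves --pt "0 -0.04 0 0 0" --pt "0 -0.04 0 0 0"

```text
t: 23.12
tcp_pos: [0.4873, -0.0521, 0.0252]
tool_rot: [0.444, -0.551, 0.551, -0.444]
force: [-1.7, -5.9, -0.4]
finger_gap: 0.0
```

Call:
apply_moves --pt "0 -0.04 0 0 0" --pt "0 -0.04 0 0 0"

```text
t: 23.38
tcp_pos: [0.4875, -0.0509, 0.0252]
tool_rot: [0.444, -0.551, 0.551, -0.443]
force: [-1.8, -6.0, 0.0]
finger_gap: 0.002
```

Call:
apply_moves --pt "0 -0.03 0 0 0" --pt "0 -0.03 0 0 0"

```text
t: 23.62
tcp_pos: [0.4876, -0.0501, 0.0252]
tool_rot: [0.444, -0.551, 0.551, -0.443]
force: [-1.0, -7.0, -0.7]
finger_gap: 0.001
```

Call:
apply_moves --pt "0 -0.03 0 0 0" --pt "0 -0.03 0 0 0"

```text
t: 23.88
tcp_pos: [0.4879, -0.0493, 0.0252]
tool_rot: [0.444, -0.55, 0.551, -0.443]
force: [-2.2, -6.6, -0.7]
finger_gap: -0.003
```

Call:
apply_moves --pt "0 -0.03 0 0 0" --pt "0 -0.03 0 0 0"

```text
t: 24.12
tcp_pos: [0.4881, -0.0484, 0.0252]
tool_rot: [0.444, -0.551, 0.551, -0.443]
force: [-1.0, -6.7, -0.3]
finger_gap: -0.001
```

Call:
apply_moves --pt "0 -0.03 0 0 0" --pt "0 -0.03 0 0 0"

```text
t: 24.38
tcp_pos: [0.4882, -0.0476, 0.0252]
tool_rot: [0.444, -0.55, 0.551, -0.443]
force: [-2.3, -6.9, -0.6]
finger_gap: -0.001
```

Call:
apply_moves --pt "0 -0.03 0 0 0" --pt "0 -0.03 0 0 0"

```text
t: 24.62
tcp_pos: [0.4884, -0.0469, 0.0252]
tool_rot: [0.444, -0.55, 0.551, -0.443]
force: [-2.7, -8.6, 0.3]
finger_gap: -0.001
```

Call:
apply_moves --pt "0 -0.02 0 0 0" --pt "0 -0.02 0 0 0"

```text
t: 24.88
tcp_pos: [0.4884, -0.0467, 0.0252]
tool_rot: [0.444, -0.55, 0.551, -0.443]
force: [-2.9, -9.4, -0.5]
finger_gap: -0.004
```

Call:
apply_moves --pt "0 -0.02 0 0 0" --pt "0 -0.02 0 0 0"

```text
t: 25.12
tcp_pos: [0.4885, -0.0464, 0.0252]
tool_rot: [0.444, -0.55, 0.551, -0.443]
force: [-4.3, -12.1, 0.6]
finger_gap: 0.004
```

The stop is felt at 12.8 N, 20 mm deeper than the first press. I'll draw back and check that the tray stays.

Call:
apply_moves --pt "0 0.1 0 0 0" --pt "0 0.3 0 0 0" --pt "0 0.6 0 0 0" --pt "0 1 0 0 0" --pt "0 1.5 0 0 0" --pt "0 2 0 0 0" --pt "0 2.5 0 0 0" --pt "0 2.5 0 0 0"

```text
t: 26.12
tcp_pos: [0.4727, -0.1197, 0.0252]
tool_rot: [0.443, -0.551, 0.551, -0.443]
force: [0.1, 0.4, 0.5]
finger_gap: 0.001
```

Run:
```python
from h import *
st()
a=snap('side','s11')
cv2.imwrite('pics/x11.png',cv2.resize(a[150:270,190:330],None,fx=5,fy=5,interpolation=2)[:,:,::-1])
```

```text
t 26.12 x -0.2513 y -0.0003 z 0.0252 Fx 0.4 Fy -0.0 Fz 0.5
```

View pics/x11.png

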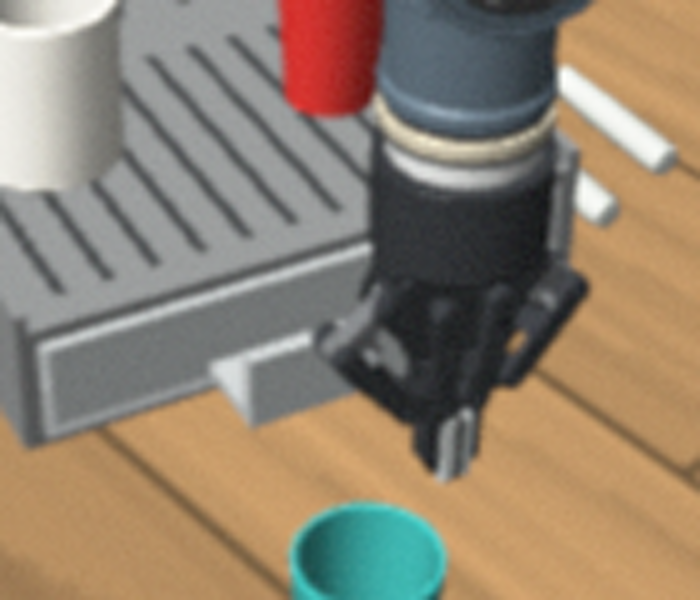

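The tray stays in, with its panel flush with the mouth. I'll raise the arm out of the way and measure.

Call:
apply_moves --pt "0 0.3 -1.5 0 0" --pt "0 0.3 -3 0 0" --pt "0 0.3 -4.5 0 0" --pt "0 0.3 -6 0 0" --pt "0 2 -7 0 0" --pt "0 3 -7 0 0" --pt "0 3 -7 0 0" --pt "0 3 -7 0 0"

```text
t: 27.18
tcp_pos: [0.453, -0.2049, 0.2347]
tool_rot: [-0.444, 0.552, -0.55, 0.444]
force: [-0.1, 0.1, -0.6]
finger_gap: 0.004
```

Run:
```python
from h import *
st()
a=snap('side','s12');b=snap('top','t12')
cv2.imwrite('pics/x12.png',cv2.resize(b[110:280,135:365],None,fx=3.4,fy=3.4,interpolation=2)[:,:,::-1])
cv2.imwrite('pics/x13.png',cv2.resize(a[90:310,120:390],None,fx=2.7,fy=2.7,interpolation=2)[:,:,::-1])
```

```text
t 27.18 x -0.3387 y 0.0007 z 0.2347 Fx 0.1 Fy 0.1 Fz -0.6
```

View pics/x12.png

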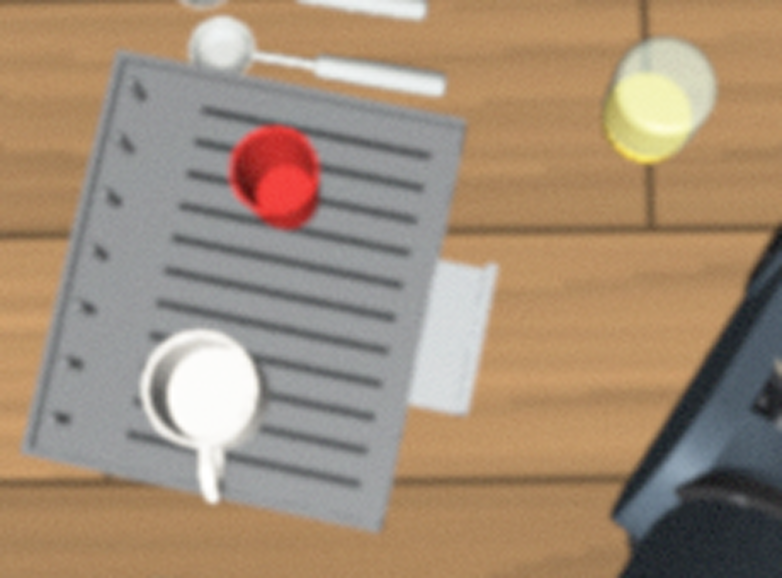

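View pics/x13.png

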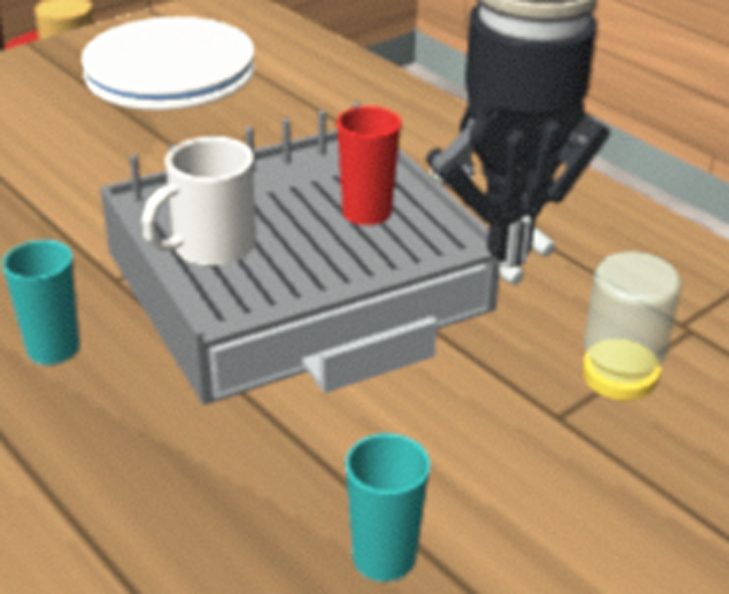

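Run:
```python
from h import *
l=(onz('top',tp(498,264),.05)+onz('top',tp(470,415),.05))[:2]/2-c
print('lip',l@ex,l@ey,'tray',-.175-l@ex)
# tumbler upright: rim and foot (inner bottom) centres in drainer frame
p,e=tri(tp(275,169),((369+.5)/2.7+119.5,(124+.5)/2.7+89.5)); f=onz('top',tp(286,191),.071)
for q in(p,f): print(q,(q[:2]-c)@ex,(q[:2]-c)@ey)
i=cv2.imread('pics/top0.png').astype(int);j=cv2.imread('pics/t12.png').astype(int)
for n,(u,v,w,h) in dict(jar=(310,118,40,45),spoons=(180,90,90,50),mug=(172,202,45,60)).items():
    print(n,abs(i-j)[v:v+h,u:u+w].mean())
```

```text
lip -0.17447014100785577 0.0007029876922385099 tray -0.000529858992144222
[0.58995391 0.09700198 0.16603081] -0.014479628055568744 -0.06834506569857277
[0.59422161 0.09720271 0.071     ] -0.013368581339491079 -0.07247029364483788
jar 19.560555555555556
spoons 19.138148148148147
mug 17.467654320987656
```

Run:
```python
from h import *
i=cv2.imread('pics/top0.png');j=cv2.imread('pics/t12.png')
d=cv2.absdiff(cv2.medianBlur(i,5),cv2.medianBlur(j,5)).astype(int)
for n,(u,v,w,h) in dict(jar=(310,118,40,45),spoons=(180,90,90,50),mug=(172,202,45,60),table=(20,220,90,60)).items():
    print(n,d[v:v+h,u:u+w].mean(),d[v:v+h,u:u+w].max(),np.median(i[v:v+h,u:u+w]),np.median(j[v:v+h,u:u+w]))
for k in('jar',):
  for im in(i,j):
    h=cv2.cvtColor(cv2.GaussianBlur(im,(3,3),0),cv2.COLOR_BGR2HSV); m=cv2.inRange(h,(22,90,120),(35,255,255))[110:170,300:355]; print(np.argwhere(m).mean(0),m.sum()//255)
    m=cv2.inRange(h,(0,0,175),(180,45,255)); print('mug',np.argwhere(m[200:262,170:220]).mean(0),'spoons',np.argwhere(m[85:145,175:275]).mean(0))
st()
```

```text
jar 19.677407407407408 33 154.0 176.0
spoons 19.342444444444446 33 133.0 152.0
mug 17.778395061728396 33 139.0 159.0
table 17.419814814814814 27 119.0 136.0
[39.30044843 21.12107623] 223
mug [26.36909871 25.11695279] spoons [31.67228916 46.00843373]
[39.56730769 20.99038462] 208
mug [26.48536355 24.69499528] spoons [31.37887597 45.29263566]
t 27.27 x -0.3384 y 0.0005 z 0.2346 Fx 0.3 Fy 0.0 Fz 0.5
```

The difference between the pictures is only a uniform brightness change. Jar, mug and spoons sit where they were to within a pixel, so I'm handing in.

```bash
python3 -c "
from h import *
print(manip.sign_off())"
```

```text
the job is handed in; nothing more can be done
None
```

The red tumbler now stands upright on the free half of the deck, and the drip tray is fully in and stays in by itself. I handed the job in at about 27 s, with the arm raised clear and touching nothing.

- **Tumbler:** it stands at about x = -14 mm, y = -70 mm in the drainer's axes. Rim and foot centres agree to about 4 mm, and the rim is at 166 mm.
- **Tray:** the catch had been left shut. The first press met its stop at about 13 N, short of home, and the tray came back out when I drew back. The second press reached the stop about 20 mm deeper at about 13 N, and this time the tray stayed in. The top camera put it at about -0.5 mm, within the home range.
- **Mug, jar and spoons:** they are where they were to within about a pixel. A raw comparison of the pictures did show a difference, but the bare table changed just as much, so I put it down to lighting.

No check failed at the end. Forces between readings were not recorded; the highest reading was about 13 N.

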